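Hold a hardware caddy's bayonet lid at half-turn for the seal check

ROBOT

A 6-joint arm with a two-finger parallel gripper is mounted at the origin on the work surface. World frame = base frame: x ahead of the robot, y to its left, z up, the work surface at z = 0. Lengths are in m, angles in rad, forces in N, time in s.
With the tool pointing down it reaches from about 0.35 to 0.975 m from the base axis. Payload 4.9 kg.
Tool frame: the origin (TCP) lies between the finger pads, 19 mm behind the fingertips; this is the grasp point; z points along the fingers, x is the direction in which the jaws open and shut, and the axes are right-handed (so a half turn about z gives the same grasp; the last joint's range is limited). The gripper opens to 85 mm and grips with 20 to 120 N. Pads are 22 mm wide; open, the fingers measure 114 mm over their backs; the gripper's body (76 mm by 85 mm) begins 54 mm behind the grasp point. The pads swing forward as they close: fully open they stand 13 mm farther back than shut.
Start: joints at [-1.394, 0.053, 1.613, -0, 1.476, -0.119], TCP at [0.182, -0.598, 0.25] pointing down, gripper open.
Joint ranges: [-3.01, 3.01], [-1.01, 2.22], [0.06, 2.58], [-1.02, 4.17], [0.09, 2.62], [-3.14, 3.14]. Speed limits (rad/s): [2.57, 2.57, 3.14, 3.14, 3.14, 3.14].

INTERFACE

Orientations are given as a unit quaternion [w, x, y, z].
In Python, from plant import state, grab_frame, ticket gives the robot as it stands.
- The arm moves only by the tool carry_out, never from a script. Its argument "moves" is a list that holds one entry, the list of rows, each a list of 7 numbers: the turn, a rotation vector about the tool's x, y, z each as a share of 5 degrees, from -1 to 1, then the shift along the tool's x, y, z each as a share of 0.04 m, from -1 to 1, then the gripper command: -1 is shut, 1 is fully open, values between are in proportion. A call has 1 to 8 rows; each row shifts and turns the commanded pose from where the row before left it, along the tool's axes as they then stand; what a row does not reach is not made up. A row lasts 1/12 s, in which the tool goes at most 41.7 mm and 7.16 degrees, less where a joint would pass 70% of its speed; a pose out of reach is approached as far as the arm can. A call with a number of a shift or a turn outside -1 to 1 is refused whole. A call with a gripper value outside its range is refused whole. The fingers move at their own pace and stop on an object; the grip force is fixed at half the most. Time passes only in rows, so rows that do not move let the fingers close. It gives the time, the measured TCP pose, the force and the opening at its end, in the units of the state.
- state(): the state, without advancing time (a new reading comes with each control period).
- grab_frame(name): name is "scene" or "side" or "wrist"; returns a dict with "frame" (480x640x3 uint8, red, green, blue), "z_map" (480x640 float32, m along the optical axis (not along the pixel's ray), 0 where there is no reading), "K" (3x3 intrinsics, pixels), "k1" (the pictures are not rectified: a ray, as slopes to the right and down, at radius r is drawn at 1 + k1 r^2 times it, then the intrinsics apply), "world_from_camera" (4x4, takes a point from camera to world coordinates); the wrist camera has in their place "hand_eye" (4x4, takes a point from camera to tool coordinates, whose origin is the TCP and whose axes are the tool frame's). Camera axes: x right, y down, z forward; pixel columns grow to the right and rows downward; lengths in m; the calibration is good to about 2 mm. A picture is of the moment at which its call begins: read the wrist's pose just before it.
- ticket.job_done(): hands the job in, once; it reports no verdict.
The state is a dict: "time": time; "joint_pos": joint angles; "joint_vel": joint speeds; "joint_efforts": joint torques, N m; "tool_pos": TCP position; "tool_rot": TCP orientation; "contact_force": force on the tool from outside, world axes, zero at the start; "ft_torque": the same for the moment, N m; "gripper_width": opening from 0.0 (shut) to 1.0 (fully open).
Only numpy, scipy, OpenCV 4.12 (cv2) and the standard library are available. Lean on these libraries where they do the work, as an engineer would, in place of code of your own. Each camera call takes 0.05 s, during which the arm holds its last target.

TASK

Put the lid on the hinge caddy: lower it so that its two lugs drop through the notches and the flange sits flat on the collar, then turn it clockwise against the spring until the knob points at the green half-way marks, and hold it there so I can check the seal before it locks. Do not turn it on to the red marks where it clicks, and do not let go: it springs back, so finish while still gripping the lid steady at half-way. Leave the mallet, the hex key and the two corner blocks where they lie.

Things in the scene. Friction and masses are not known exactly. Their poses are not given: they have to be found in the camera images.
- caddy: round cream plastic drum, 148 mm across, 105 mm high, held immovably on the platform by a grey suction foot (172 mm across); carrying ears reach 90 mm from the axis along its +y and -y, 82 mm up; chrome hinges inside. Origin: centre of the underside on the drum's axis, z up. Its x axis runs through the two notches in the collar. Half a turn round is the same
- caddy_mouth (a point): centre of the top face of the collar that rings the mouth, axes as the caddy's. Collar 5 mm thick, bore 122 mm, outside 152 mm; two notches 20 degrees wide, out to 69 mm radius, at its +x and -x. Marks on the rim's top and side, clockwise from above: dark at each notch, green 34 degrees on (half-way), red 68 degrees on (locked; a sprung pawl rubs from 48 degrees and clicks in at 66)
- caddy_half (a point): the same point, centre of the collar's top face on the drum's axis, 105 mm above the platform; z up, its x axis points at one green half-way mark (34 degrees clockwise from the caddy's x axis), its -x at the other
- catch_ring (a joint): turn of the orange sprung ring inside the caddy's neck, rad, grows clockwise from 0. The lid's lugs meet it 7 degrees (0.12 rad) past the notch and push it on, so it reads the lid's turn less 0.12: 0.47 at half-way, 1.06 at the locked stop. Its spring turns the lid back, with 0.15 N m at first, 0.26 N m at half-way
- lid: loose cream lid, about 0.2 kg, on the platform knob up. Origin: centre of the plug's underside, z up. Plug 114 mm across, 14 mm high; flange above it 136 mm across, top at 20 mm. Lugs 13 mm wide stick out along +x and -x to 66 mm radius, 2 to 7 mm above the origin. Half a turn round is the same. Seated, its origin is 91 mm above the platform and the lugs have 2 mm play under the collar
- lid_seat (a point): on the lid's axis at the underside of the flange, 14 mm above the lid's origin: level with the collar's top when the lid is seated
- lid_grip (a point): on the lid's axis inside its dark straight bar knob, 44 mm above the lid's origin, 24 mm above the flange. The knob is 64 mm long along the lid's x (it points at the lugs), 20 mm wide along y, 30 mm high (top 50 mm above the lid's origin). A place for the TCP when gripping the knob across its width
- mallet: green rubber mallet (head 60 mm across, 95 mm long), birch handle 200 mm, lying down; origin under the handle's head end, handle along its -x. Bystander
- hex_key: aluminium L-shaped hex key, 100 by 36 mm, 8 mm thick, lying flat; origin under the middle of the long leg. Bystander
- corner_block_a: L-shaped birch corner block, 50 by 50 mm, 51 mm high; origin under its centre. Bystander
- corner_block_b: the second birch corner block, the same as the first. Bystander

How it is judged:
By the outcome, as a careful person would: the job done as asked, in the order asked, and still so for the second after the job is handed in, while the arm keeps its last pose, push and grip.
It also fails if it takes over 40 s, if anything falls off the work surface, if the arm or the gripper's body presses on something with over 40 N, if the wrist force passes 120 N, or if a joint passes its speed limit or range.

## Working session

There is one attempt and no reset: what is moved stays moved. The work goes in short steps, Python scripts to look and compute and a tool call to move; the robot and the scene stay as the last step left them, time stands still between calls to the robot, and variables do not carry over. Pictures are saved under pics/ and viewed, and the job is handed in when it is done.

Besides the shell and the picture viewer there is one more tool, called after "Emit:" as name([rows], argument=value, ...), one row to a line, values as JSON. carry_out: Moves the arm, as the interface text tells. Shift numbers are shares of 0.04 m and turn numbers shares of 5 degrees, none past 1 either way. Its arguments: {"type":"object","properties":{"moves":{"type":"array"}},"required":["moves"]}

```bash
mkdir -p pics; ls; python3 - <<'E'
from plant import state, grab_frame
import cv2,pickle
print(state())
for n in ["scene","side","wrist"]:
    s=state();f=grab_frame(n)
    cv2.imwrite(f"pics/{n}0.png",f["frame"][:,:,::-1])
    pickle.dump((s,f),open(f"{n}0.pkl","wb"))
    print(n,f["K"],f["k1"],f.get("world_from_camera",f.get("hand_eye")))
E
```

```text
pics
{'time': 0.0, 'joint_pos': array([-1.39399810e+00,  5.33569509e-02,  1.61429040e+00,  2.43693781e-05,
        1.47598382e+00, -1.19009707e-01]), 'joint_vel': array([ 6.77240748e-04, -3.51261847e-04,  9.71346352e-05, -4.13136811e-04,
        1.74800110e-03, -1.42158662e-03]), 'joint_efforts': array([ 1.62677155e-03, -3.93686128e+01, -3.70171523e+01, -1.06382444e-05,
        7.21002274e-03, -3.45611390e-06]), 'tool_pos': array([ 0.18209373, -0.59728068,  0.24876507]), 'tool_rot': array([-7.08420586e-04,  8.03588580e-01, -5.95184303e-01, -7.32918761e-04]), 'contact_force': array([ 1.17896946,  0.20720558, -0.0916622 ]), 'ft_torque': array([0.03164108, 0.03589306, 0.01998221]), 'gripper_width': 1.0030199049872435}
scene [[577.5196753    0.         322.56815432]
 [  0.         577.5196753  235.32111304]
 [  0.           0.           1.        ]] 0.03628965548155663 [[-0.23796295  0.75808892 -0.60718599  1.41800306]
 [ 0.9712728   0.18465963 -0.15009983  0.19728829]
 [-0.00166628 -0.62546144 -0.7802533   1.13794459]
 [ 0.          0.          0.          1.        ]]
side [[494.01003328   0.         315.69017933]
 [  0.         494.01003328 240.81781772]
 [  0.           0.           1.        ]] -0.010278452848604503 [[-0.89463234 -0.31035807  0.32142005  0.18898751]
 [-0.44667644  0.60412695 -0.65993241  0.85083652]
 [ 0.01063684 -0.73396764 -0.67910114  0.95060012]
 [ 0.          0.          0.          1.        ]]
wrist [[413.45292823   0.         313.56152757]
 [  0.         413.45292823 232.39629389]
 [  0.           0.           1.        ]] -0.024575528255034403 [[ 9.99999925e-01 -3.83615387e-04  4.40302845e-05  6.18933026e-04]
 [ 3.59019764e-04  9.65691354e-01  2.59692280e-01 -6.60981242e-02]
 [-1.42141620e-04 -2.59692245e-01  9.65691419e-01 -1.24405915e-01]
 [ 0.00000000e+00  0.00000000e+00  0.00000000e+00  1.00000000e+00]]
```

View pics/scene0.png

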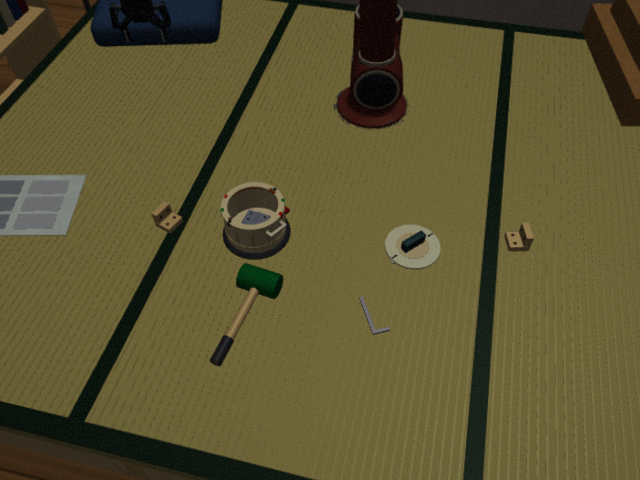

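View pics/side0.png

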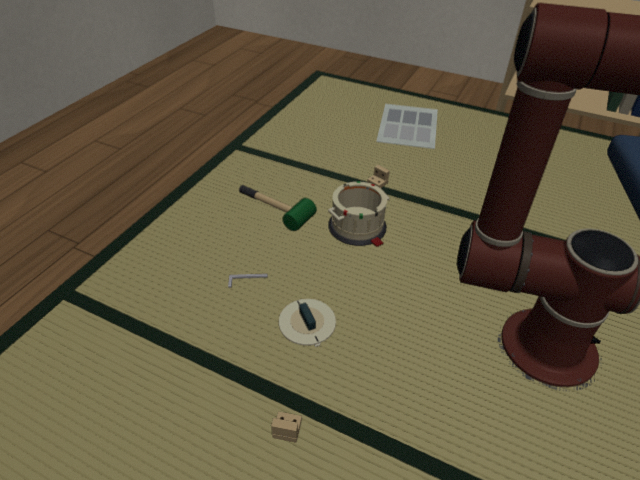

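View pics/wrist0.png

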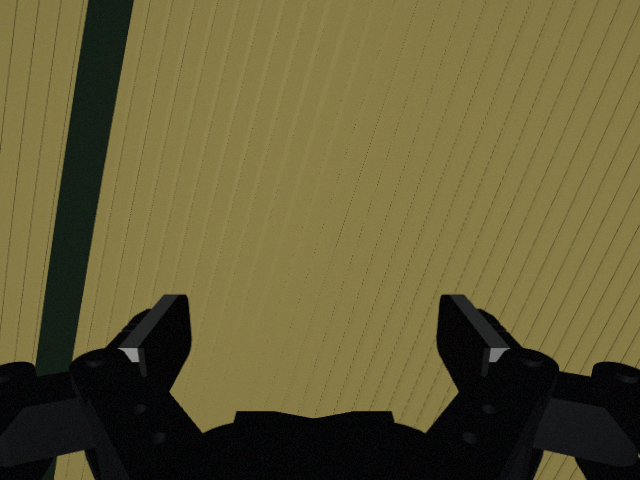

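The scene view shows the caddy at about (255,215), with the lid at (413,246) and its knob at (413,241). The mallet is at (260,280), the hex key at (372,315), and the blocks at (168,218) and (519,238). The wrist camera sees only the mat.

```bash
cat > h.py <<'E'
import numpy as np,cv2,pickle
from scipy.spatial.transform import Rotation as R
def Rq(q): return R.from_quat(np.r_[q[1:],q[0]])
def T_tool(s):
    T=np.eye(4);T[:3,:3]=Rq(s["tool_rot"]).as_matrix();T[:3,3]=s["tool_pos"];return T
def wfc(s,f): return f["world_from_camera"] if "world_from_camera" in f else T_tool(s)@f["hand_eye"]
def cloud(s,f):
    v,u=np.mgrid[0:480,0:640]
    p=cv2.undistortPoints(np.stack([u,v],-1).reshape(-1,1,2).astype(float),f["K"],np.array([f["k1"],0,0,0.]))[:,0]
    z=f["z_map"].reshape(-1)
    P=np.c_[p*z[:,None],z]; T=wfc(s,f)
    W=P@T[:3,:3].T+T[:3,3]; W[z<=0]=np.nan
    return W.reshape(480,640,3)
def rays(s,f,uv,zw):
    "world points on plane z=zw for pixels"
    p=cv2.undistortPoints(np.asarray(uv,float).reshape(-1,1,2),f["K"],np.array([f["k1"],0,0,0.]))[:,0]
    T=wfc(s,f);d=np.c_[p,np.ones(len(p))]@T[:3,:3].T;o=T[:3,3]
    return o+d*((zw-o[2])/d[:,2])[:,None]
def proj(s,f,W):
    T=np.linalg.inv(wfc(s,f));P=np.asarray(W)@T[:3,:3].T+T[:3,3]
    return cv2.projectPoints(P.reshape(-1,1,3),np.zeros(3),np.zeros(3),f["K"],np.array([f["k1"],0,0,0.]))[0][:,0]
def crop(f,u0,v0,u1,v1,k,name):
    im=cv2.resize(f["frame"][v0:v1,u0:u1,::-1],None,fx=k,fy=k,interpolation=cv2.INTER_CUBIC)
    im=np.clip(im.astype(float)*1.6,0,255).astype(np.uint8)
    cv2.imwrite("pics/"+name,im)
def snap(n,tag):
    from plant import state,grab_frame
    s=state();f=grab_frame(n);pickle.dump((s,f),open(f"{tag}.pkl","wb"));return s,f
def circfit(P):
    A=np.c_[2*P[:,:2],np.ones(len(P))];c=np.linalg.lstsq(A,(P[:,:2]**2).sum(1),rcond=None)[0]
    return c[0],c[1],np.sqrt(c[2]+c[0]**2+c[1]**2)
E
python3 - <<'E'
from h import *
for n,bl,bc in [("scene",(375,215,450,275),(200,165,310,265)),("side",(260,280,350,360),(310,160,410,260))]:
    s,f=pickle.load(open(n+"0.pkl","rb"));W=cloud(s,f)
    print(n,"mat z",np.nanmedian(W[300:340,300:350,2]) )
    for nm,b in(("lid",bl),("cad",bc)):
        w=W[b[1]:b[3],b[0]:b[2]].reshape(-1,3);w=w[~np.isnan(w[:,0])]
        for lo,hi in ((.012,.028),(.035,.06),(.09,.115)):
            m=w[(w[:,2]>lo)&(w[:,2]<hi)]
            if len(m)>20: print(nm,lo,len(m),m.mean(0),m.min(0),m.max(0),np.median(m[:,2]))
    crop(f,*bl,8,f"{n}_lid.png");crop(f,*bc,6,f"{n}_cad.png")
E
```

```text
scene mat z -0.00020501289014085433
lid 0.012 1663 [0.53301    0.20251803 0.02009627] [0.45733179 0.13514929 0.01293763] [0.59864468 0.26861037 0.02794039] 0.0200844641684772
lid 0.035 232 [0.53143428 0.20204079 0.04700655] [0.50032136 0.17573707 0.03503923] [0.55686613 0.22826699 0.05434929] 0.04832919396012991
cad 0.012 925 [ 0.5503162  -0.1929741   0.01875796] [ 0.4729363  -0.25973468  0.01201336] [ 0.64546778 -0.10710694  0.02799641] 0.01862770367270339
cad 0.035 707 [ 0.5683877  -0.18843569  0.04699996] [ 0.48798393 -0.25787395  0.03505386] [ 0.70298527 -0.11175417  0.05995452] 0.047012827944695745
cad 0.09 1101 [ 0.56996792 -0.18348152  0.10268785] [ 0.48362898 -0.26330025  0.09002398] [ 0.64092016 -0.10845361  0.11156133] 0.10353441144707243
side mat z 0.01857890446333299
lid 0.012 1829 [0.52242685 0.20817    0.01972217] [0.45757183 0.13262654 0.0127973 ] [0.59282496 0.27035473 0.02795823] 0.019674727238312206
lid 0.035 232 [0.522883   0.20696576 0.04716947] [0.4970137  0.17687244 0.03537689] [0.55361549 0.22952235 0.05432115] 0.04861242814941236
cad 0.012 609 [ 0.56541495 -0.23566194  0.01837853] [ 0.46695171 -0.43184099  0.01200661] [ 0.69088385 -0.10421541  0.02798562] 0.01740176275328309
cad 0.035 772 [ 0.57152422 -0.21368048  0.04712149] [ 0.48568274 -0.43831123  0.03500522] [ 0.7066405  -0.10907741  0.05998227] 0.04741620695361959
cad 0.09 782 [ 0.55929003 -0.17919259  0.10194708] [ 0.48587712 -0.26638773  0.09005375] [ 0.63853845 -0.10468516  0.11082102] 0.10333293786294473
```

View pics/scene_cad.png

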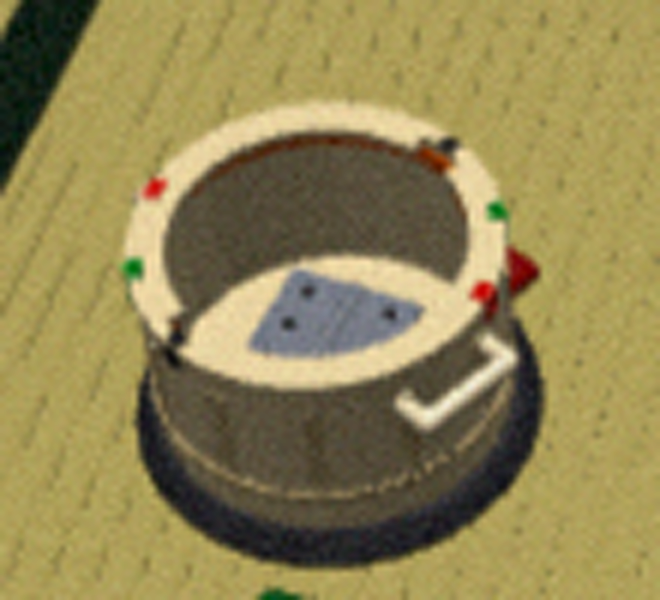

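View pics/side_cad.png

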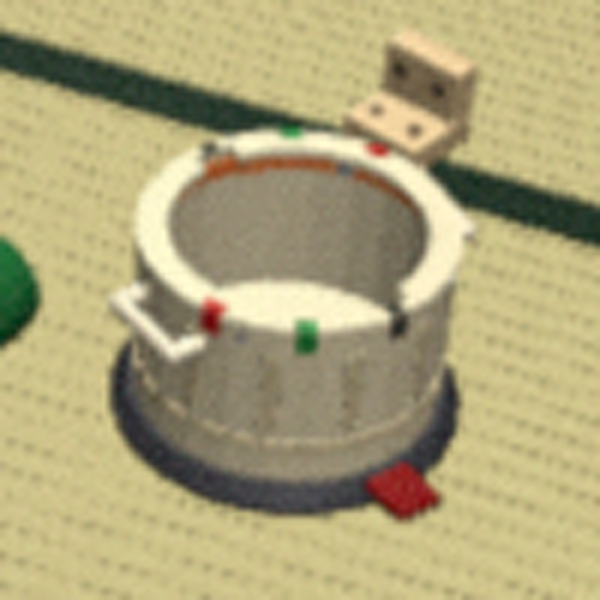

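View pics/scene_lid.png

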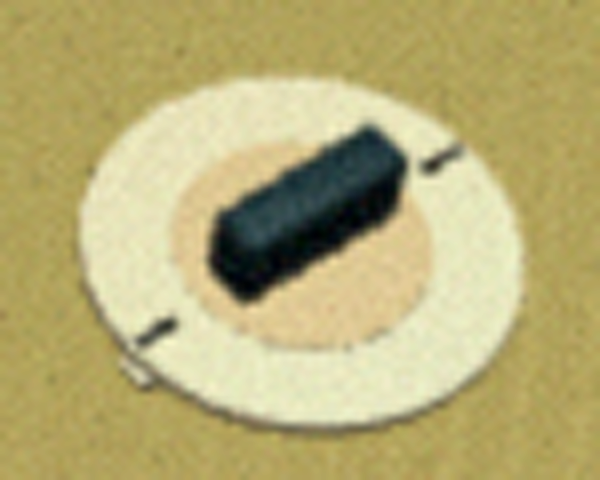

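```bash
python3 - <<'E'
from h import *
def full(p,off,k): return (np.array(p)+.5)/k-.5+np.array(off)
s,f=pickle.load(open("scene0.pkl","rb"));g=pickle.load(open("side0.pkl","rb"))[1]
def rep(nm,f,a,b,off,k,z):
    P=rays(s,f,full([a,b],off,k),z);d=P[1]-P[0]
    print(nm,P[:,:2].round(4).tolist(),"mid",P.mean(0)[:2].round(4),"len",np.linalg.norm(d).round(4),"ang",np.degrees(np.arctan2(d[1],d[0])).round(1)%180)
rep("c dark",f,(445,148),(175,348),(200,165),6,.105)
rep("c green",f,(497,210),(133,268),(200,165),6,.105)
rep("c red",f,(153,187),(484,293),(200,165),6,.105)
rep("side dark",g,(210,150),(399,312),(310,160),6,.105)
rep("side green",g,(291,132),(306,325),(310,160),6,.105)
rep("lid",f,(440,158),(157,331),(375,215),8,.02)
# circle fits
for n,F in(("scene",f),("side",g)):
    W=cloud(s,F)
    for nm,c,z,r in(("lid",(.528,.204),.02,.08),("cad",(.564,-.186),.105,.085)):
        w=W.reshape(-1,3);m=(np.abs(w[:,2]-z)<.006)&(np.hypot(w[:,0]-c[0],w[:,1]-c[1])<r)
        mask=m.reshape(480,640).astype(np.uint8)
        cs,_=cv2.findContours(mask,cv2.RETR_EXTERNAL,cv2.CHAIN_APPROX_NONE)
        k=max(cs,key=len)[:,0];P=rays(s,F,k,z)
        x,y,rr=circfit(P);e=abs(np.hypot(P[:,0]-x,P[:,1]-y)-rr);
        P=P[e<.004];print(n,nm,np.round(circfit(P),4),len(P),"zmed",np.median(w[m][:,2]).round(4))
E
```

```text
c dark [[0.5021, -0.1519], [0.629, -0.2231]] mid [ 0.5655 -0.1875] len 0.1455 ang 150.7
c green [[0.5298, -0.1218], [0.5938, -0.2531]] mid [ 0.5618 -0.1874] len 0.1461 ang 116.0
c red [[0.5507, -0.2602], [0.5734, -0.1144]] mid [ 0.5621 -0.1873] len 0.1475 ang 81.2
side dark [[0.6217, -0.2221], [0.4961, -0.1493]] mid [ 0.5589 -0.1857] len 0.1451 ang 149.9
side green [[0.5928, -0.2535], [0.5298, -0.1216]] mid [ 0.5613 -0.1876] len 0.1461 ang 115.5
lid [[0.4821, 0.2393], [0.569, 0.1651]] mid [0.5256 0.2022] len 0.1143 ang 139.5
scene lid [0.5286 0.2021 0.0669] 140 zmed 0.0201
scene cad [ 0.5647 -0.1863  0.076 ] 162 zmed 0.104
side lid [0.5245 0.204  0.0671] 146 zmed 0.0197
side cad [ 0.5605 -0.1847  0.0763] 131 zmed 0.1041
```

```bash
cat >> h.py <<'E'
def go(target,yaw=None,s=None,n=None):
    from plant import state
    s=s or state();M=Rq(s["tool_rot"]);d=M.inv().apply(np.array(target)-s["tool_pos"])
    m=M.as_matrix();y0=np.degrees(np.arctan2(m[1,0],m[0,0]))
    print("t",round(s["time"],2),"tcp",s["tool_pos"].round(4),"yaw",y0.round(2),"tilt zx",m[:2,2].round(4),"w",round(s["gripper_width"],3),"F",s["contact_force"].round(1),"T",s["ft_torque"].round(2))
    print("shift shares total",(d/.04).round(2),"j",s["joint_pos"].round(2))
    n=n or int(np.ceil(max(abs(d))/.04));print("rows",n,"each",(d/.04/n).round(3))
    if yaw is not None:
        # want tool z down, x at yaw
        c,q=np.cos(np.radians(yaw)),np.sin(np.radians(yaw))
        D=np.array([[c,q,0],[q,-c,0],[0,0,-1.]])
        rv=np.degrees((M.inv()*R.from_matrix(D)).as_rotvec())/5;print("turn shares total",rv.round(2))
E
python3 -c "
from h import *
go([.574,-.138,.30],-13)"
```

```text
t 0.15 tcp [ 0.1821 -0.5974  0.249 ] yaw -73.05 tilt zx [-0.0003  0.0016] w 0.997 F [-0.2  0.7 -0.4] T [-0.03 -0.01  0.02]
shift shares total [ -8.13 -12.72  -1.26] j [-1.39  0.05  1.61 -0.    1.48 -0.12]
rows 13 each [-0.626 -0.978 -0.097]
turn shares total [-1.000e-02  2.000e-02 -1.201e+01]
```

Emit:
carry_out([
  [[0, 0, 0, -0.508, -0.795, -0.08, 1], [0, 0, 0, -0.508, -0.795, -0.08, 1], [0, 0, 0, -0.508, -0.795, -0.08, 1], [0, 0, 0, -0.508, -0.795, -0.08, 1], [0, 0, 0, -0.508, -0.795, -0.08, 1], [0, 0, 0, -0.508, -0.795, -0.08, 1], [0, 0, 0, -0.508, -0.795, -0.08, 1], [0, 0, 0, -0.508, -0.795, -0.08, 1]],
])

```text
time: 0.82
tool_pos: [0.3789, -0.3665, 0.2755]
tool_rot: [-0.0, 0.803, -0.595, -0.0]
contact_force: [1.0, -1.1, 0.2]
gripper_width: 1.0
```

Emit:
carry_out([
  [[0, 0, 0, -0.508, -0.795, -0.08, 1], [0, 0, 0, -0.508, -0.795, -0.08, 1], [0, 0, 0, -0.508, -0.795, -0.08, 1], [0, 0, 0, -0.508, -0.795, -0.08, 1], [0, 0, 0, -0.508, -0.795, -0.08, 1], [0, 0, 0, -0.508, -0.795, -0.08, 1], [0, 0, 0, -0.508, -0.795, -0.08, 1], [0, 0, 0, -0.508, -0.795, -0.08, 1]],
])

```text
time: 1.48
tool_pos: [0.5749, -0.1367, 0.301]
tool_rot: [0.0, 0.804, -0.595, -0.0]
contact_force: [-0.2, -1.7, 0.8]
gripper_width: 1.0
```

Emit:
carry_out([
  [[0, 0, -1, 0, 0, 0, 1], [0, 0, -1, 0, 0, 0, 1], [0, 0, -1, 0, 0, 0, 1], [0, 0, -1, 0, 0, 0, 1], [0, 0, -1, 0, 0, 0, 1], [0, 0, -1, 0, 0, 0, 1], [0, 0, -1, 0, 0, 0, 1], [0, 0, -1, 0, 0, 0, 1]],
])

```text
time: 2.15
tool_pos: [0.5739, -0.1384, 0.3007]
tool_rot: [-0.0, 0.959, -0.282, -0.0]
contact_force: [0.3, -0.7, 0.1]
gripper_width: 1.002
```

Emit:
carry_out([
  [[0, 0, -1, 0, 0, 0, 1], [0, 0, -1, 0, 0, 0, 1], [0, 0, -1, 0, 0, 0, 1], [0, 0, -1, 0, 0, 0, 1], [0, 0, 0, 0, 0, 0, 1], [0, 0, 0, 0, 0, 0, 1]],
])

```text
time: 2.65
tool_pos: [0.574, -0.1385, 0.3008]
tool_rot: [-0.0, 0.993, -0.115, -0.0]
contact_force: [-0.1, -0.1, 0.0]
gripper_width: 1.0
```

```bash
python3 -c "
from h import *
go([.574,-.138,.30],-13)
s,f=snap('wrist','w1');cv2.imwrite('pics/w1.png',f['frame'][:,:,::-1])"
```

```text
t 2.65 tcp [ 0.574  -0.1385  0.3008] yaw -13.18 tilt zx [-0.0006  0.0002] w 1.0 F [-0.1 -0.1  0. ] T [-0.01 -0.   -0.04]
shift shares total [-0.   -0.01  0.02] j [-0.36 -0.05  1.64  0.    1.56 -0.13]
rows 1 each [-0.002 -0.012  0.021]
turn shares total [-0.    0.01 -0.04]
```

View pics/w1.png

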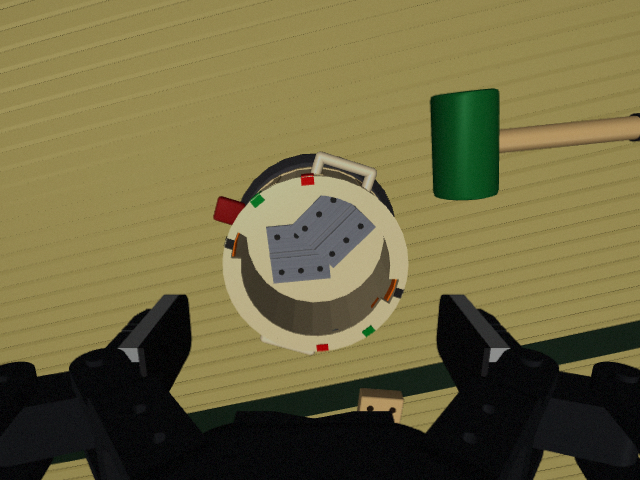

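The wrist view shows the caddy rim clearly. The notch marks are at (230,243) and (398,293), green at (257,201) and (368,331), and red at (307,181) and (322,348).

```bash
cat > cad.py <<'E'
from h import *
import sys
s,f=pickle.load(open(sys.argv[1]+".pkl","rb"))
W=cloud(s,f);im=f["frame"].astype(int)
c0=np.array([.5625,-.187]);z=.105
w=W.reshape(-1,3);m=(np.abs(w[:,2]-z)<.006)&(np.hypot(w[:,0]-c0[0],w[:,1]-c0[1])<.085)
cs,_=cv2.findContours(m.reshape(480,640).astype(np.uint8),cv2.RETR_EXTERNAL,cv2.CHAIN_APPROX_NONE)
P=rays(s,f,max(cs,key=len)[:,0],z)
for _ in range(4):
    c=circfit(P);P=P[abs(np.hypot(P[:,0]-c[0],P[:,1]-c[1])-c[2])<.002]
print("collar circle",np.round(c,4),len(P),"zmed",np.nanmedian(w[m][:,2]).round(4))
v,u=np.mgrid[0:480,0:640];G=rays(s,f,np.stack([u,v],-1).reshape(-1,2),z).reshape(480,640,3)
rad=np.hypot(G[...,0]-c[0],G[...,1]-c[1]);ring=(rad>.0695)&(rad<.0765)
r,g,b=im[...,0],im[...,1],im[...,2]
for nm,mk in(("green",(g>1.4*r)&(g>1.4*b)&(g>40)),("red",(r>2.5*g)&(r>80)),("dark",(im.max(-1)<60))):
    n,l,st,ct=cv2.connectedComponentsWithStats((mk&ring).astype(np.uint8),connectivity=8)
    for i in range(1,n):
        if st[i,4]>=12:
            k=G[l==i].mean(0);print(nm,st[i,4],ct[i].round(1),k[:2].round(4),"ang",np.degrees(np.arctan2(k[1]-c[1],k[0]-c[0])).round(2))
E
python3 cad.py w1
```

```text
collar circle [ 0.564  -0.1889  0.0761] 513 zmed 0.1055
green 112 [256.6 200.1] [ 0.5323 -0.1231] ang 115.73
green 81 [368.1 330.7] [ 0.5954 -0.2547] ang -64.44
red 103 [307.1 180.4] [ 0.5745 -0.1171] ang 81.67
red 68 [322.1 347.2] [ 0.5535 -0.2612] ang -98.26
dark 64 [229.3 243.4] [ 0.5014 -0.1523] ang 149.73
dark 62 [398.  292.4] [ 0.6267 -0.2256] ang -30.36
```

```bash
python3 -c "
from h import *
go([.496,.229,.25],49.5)"
```

```text
t 2.7 tcp [ 0.574  -0.1385  0.3009] yaw -13.17 tilt zx [-0.0004  0.0001] w 1.0 F [-0.6 -0.2 -0.3] T [ 0.   -0.06  0.03]
shift shares total [-3.99 -8.5   1.28] j [-0.36 -0.05  1.64 -0.    1.56 -0.13]
rows 9 each [-0.444 -0.945  0.142]
turn shares total [ -0.     0.   -12.53]
```

Emit:
carry_out([
  [[0, 0, 0, -0.4, -0.85, 0.128, 1], [0, 0, 0, -0.4, -0.85, 0.128, 1], [0, 0, 0, -0.4, -0.85, 0.128, 1], [0, 0, 0, -0.4, -0.85, 0.128, 1], [0, 0, 0, -0.4, -0.85, 0.128, 1], [0, 0, 0, -0.4, -0.85, 0.128, 1], [0, 0, 0, -0.4, -0.85, 0.128, 1], [0, 0, 0, -0.4, -0.85, 0.128, 1]],
])

```text
time: 3.37
tool_pos: [0.5101, 0.157, 0.2602]
tool_rot: [-0.0, 0.993, -0.115, 0.0]
contact_force: [0.6, 0.5, 0.6]
gripper_width: 1.004
```

Emit:
carry_out([
  [[0, 0, 0, -0.4, -0.85, 0.128, 1], [0, 0, 0, -0.4, -0.85, 0.128, 1], [0, 0, -1, 0, 0, 0, 1], [0, 0, -1, 0, 0, 0, 1], [0, 0, -1, 0, 0, 0, 1], [0, 0, -1, 0, 0, 0, 1], [0, 0, -1, 0, 0, 0, 1], [0, 0, -1, 0, 0, 0, 1]],
])

```text
time: 4.03
tool_pos: [0.4949, 0.2289, 0.2499]
tool_rot: [0.0, 0.989, 0.149, -0.0]
contact_force: [0.6, -0.5, 0.2]
gripper_width: 1.001
```

Emit:
carry_out([
  [[0, 0, -1, 0, 0, 0, 1], [0, 0, -1, 0, 0, 0, 1], [0, 0, -1, 0, 0, 0, 1], [0, 0, -1, 0, 0, 0, 1], [0, 0, -1, 0, 0, 0, 1], [0, 0, -1, 0, 0, 0, 1], [0, 0, -0.5, 0, 0, 0, 1], [0, 0, 0, 0, 0, 0, 1]],
])

```text
time: 4.7
tool_pos: [0.495, 0.2288, 0.2499]
tool_rot: [-0.0, 0.909, 0.418, -0.0]
contact_force: [-0.7, -0.2, -0.5]
gripper_width: 1.0
```

```bash
python3 -c "
from h import *
go([.496,.229,.25],49.5)
s,f=snap('wrist','w2');cv2.imwrite('pics/w2.png',f['frame'][:,:,::-1])"
```

```text
t 4.7 tcp [0.495  0.2288 0.2499] yaw 49.4 tilt zx [-0.0001 -0.0001] w 1.0 F [-0.7 -0.2 -0.5] T [-0.03 -0.02 -0.02]
shift shares total [ 0.02  0.02 -0.  ] j [ 0.3  -0.14  1.8  -0.    1.48 -0.57]
rows 1 each [ 0.02   0.016 -0.002]
turn shares total [-0.    0.   -0.02]
```

View pics/w2.png

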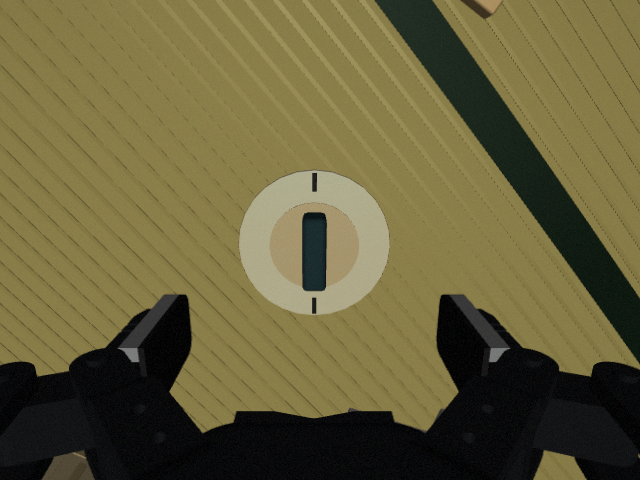

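The wrist view shows the lid at about (314,243), its marks vertical at (314,182) and (314,305), and the knob lined up with the tool's y axis.

```bash
python3 - <<'E'
from h import *
s,f=pickle.load(open("w2.pkl","rb"));im=f["frame"].astype(int);W=cloud(s,f);w=W.reshape(-1,3)
m=(np.abs(w[:,2]-.02)<.006)&(np.hypot(w[:,0]-.5265,w[:,1]-.203)<.08)
cs,_=cv2.findContours(m.reshape(480,640).astype(np.uint8),cv2.RETR_EXTERNAL,cv2.CHAIN_APPROX_NONE)
P=rays(s,f,max(cs,key=len)[:,0],.02)
for _ in range(4):
    c=circfit(P);P=P[abs(np.hypot(P[:,0]-c[0],P[:,1]-c[1])-c[2])<.002]
print("lid",np.round(c,4),len(P),np.nanmedian(w[m][:,2]))
v,u=np.mgrid[0:480,0:640];G=rays(s,f,np.stack([u,v],-1).reshape(-1,2),.02).reshape(480,640,3)
rad=np.hypot(G[...,0]-c[0],G[...,1]-c[1])
n,l,st,ct=cv2.connectedComponentsWithStats(((im.max(-1)<80)&(rad<.066)&(rad>.045)).astype(np.uint8))
for i in range(1,n):
    k=G[l==i].mean(0);print(st[i,4],ct[i].round(1),k[:2].round(4),np.degrees(np.arctan2(k[1]-c[1],k[0]-c[0])).round(2))
# knob top
k=w[(np.abs(w[:,2]-.05)<.004)&(np.hypot(w[:,0]-c[0],w[:,1]-c[1])<.045)][:,:2]
k=w[(np.abs(w[:,2]-.05)<.004)&(np.hypot(w[:,0]-c[0],w[:,1]-c[1])<.045)]
print("knob",k.mean(0),len(k)); r=cv2.minAreaRect(k[:,:2].astype(np.float32));print(r)
go([c[0],c[1],.10],None,s)
E
```

```text
lid [0.5276 0.2012 0.0673] 417 0.0207842142659119
91 [314.  181.6] [0.4842 0.2386] 139.22
60 [313.5 305. ] [0.5714 0.1632] -40.88
knob [0.52619493 0.20216987 0.04999883] 1730
((0.5271478891372681, 0.2015754133462906), (0.019755270332098007, 0.06256257742643356), 48.96126174926758)
t 4.7 tcp [0.495  0.2288 0.2499] yaw 49.4 tilt zx [-0.0001 -0.0001] w 1.0 F [-0.7 -0.2 -0.5] T [-0.03 -0.02 -0.02]
shift shares total [0.01 1.07 3.75] j [ 0.3  -0.14  1.8  -0.    1.48 -0.57]
rows 4 each [0.002 0.267 0.937]
```

Emit:
carry_out([
  [[0, 0, 0, 0, 0.535, 0.8, 0.2], [0, 0, 0, 0, 0.535, 0.8, 0.2], [0, 0, 0, 0, 0, 0.9, 0.2], [0, 0, 0, 0, 0, 0.9, 0.2], [0, 0, 0, 0, 0, 0.7, 0.2], [0, 0, 0, 0, 0, 0.5, 0.2], [0, 0, 0, 0, 0, 0.3, 0.2], [0, 0, 0, 0, 0, 0.2, 0.2]],
])

```text
time: 5.42
tool_pos: [0.5266, 0.2008, 0.0442]
tool_rot: [-0.0, 0.909, 0.418, -0.001]
contact_force: [-0.1, -0.7, -0.8]
gripper_width: 0.598
```

```bash
python3 -c "
from h import *
go([.5273,.2014,.0445],49.2)
s,f=snap('wrist','w3');cv2.imwrite('pics/w3.png',f['frame'][:,:,::-1])"
```

```text
t 5.42 tcp [0.5266 0.2008 0.0442] yaw 49.37 tilt zx [-0.0025 -0.0006] w 0.598 F [-0.1 -0.7 -0.8] T [-0.02 -0.01 -0.01]
shift shares total [ 0.02  0.   -0.01] j [ 0.23  0.13  1.9   0.    1.11 -0.63]
rows 1 each [ 0.023  0.002 -0.008]
turn shares total [-0.02  0.02  0.03]
```

View pics/w3.png

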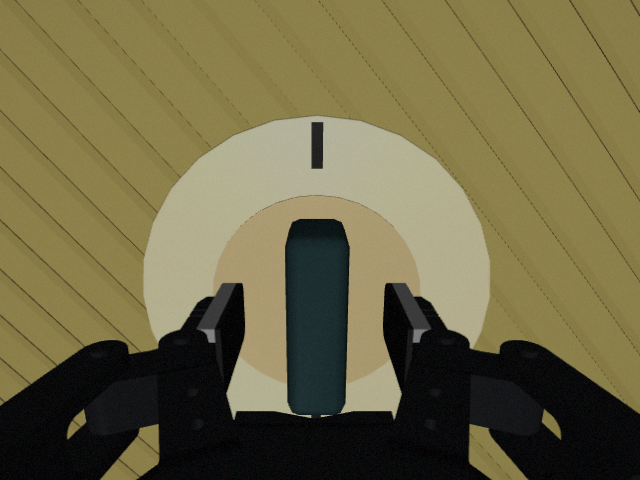

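The knob sits between the pads: its centre is at column 317, with the finger faces at 243 and 385. I'll close the gripper.

Emit:
carry_out([
  [[0, 0, 0, 0, 0, 0, -1], [0, 0, 0, 0, 0, 0, -1], [0, 0, 0, 0, 0, 0, -1], [0, 0, 0, 0, 0, 0, -1], [0, 0, 0, 0, 0, 0, -1], [0, 0, 0, 0, 0, 0, -1]],
])

```text
time: 5.97
tool_pos: [0.5293, 0.2015, 0.0482]
tool_rot: [0.0, 0.908, 0.418, 0.002]
contact_force: [0.9, 0.1, 6.4]
gripper_width: 0.222
```

```bash
python3 -c "
from h import *
go([.5273,.2014,.25],49.2)"
```

```text
t 5.97 tcp [0.5293 0.2015 0.0482] yaw 49.45 tilt zx [0.004 0.001] w 0.222 F [0.9 0.1 6.4] T [-0.02  0.07 -0.  ]
shift shares total [-0.02 -0.02 -5.04] j [ 0.23  0.13  1.9   0.    1.12 -0.63]
rows 6 each [-0.003 -0.004 -0.841]
turn shares total [ 0.03 -0.04  0.05]
```

Emit:
carry_out([
  [[0, 0, 0, 0, 0, -0.2, -1], [0, 0, 0, 0, 0, -0.4, -1], [0, 0, 0, 0, 0, -0.8, -1], [0, 0, 0, 0, 0, -0.9, -1], [0, 0, 0, 0, 0, -0.9, -1], [0, 0, 0, 0, 0, -0.9, -1], [0, 0, 0, 0, 0, -0.7, -1], [0, 0, 0, 0, 0, -0.4, -1]],
])

```text
time: 6.63
tool_pos: [0.5284, 0.2012, 0.2587]
tool_rot: [0.001, 0.908, 0.418, 0.003]
contact_force: [0.5, 1.0, -1.2]
gripper_width: 0.214
```

Emit:
carry_out([
  [[0, 0, 0, 0, 0, 0, -1], [0, 0, 0, 0, 0, 0, -1]],
])

```text
time: 6.8
tool_pos: [0.5275, 0.201, 0.2544]
tool_rot: [0.0, 0.908, 0.418, 0.0]
contact_force: [-1.1, 0.2, -1.6]
gripper_width: 0.217
```

```bash
python3 -c "
from h import *
go([.5638,-.1885,.25],59.7)
s,f=snap('wrist','w4');cv2.imwrite('pics/w4.png',f['frame'][:,:,::-1])
s,f=snap('side','s4');cv2.imwrite('pics/s4.png',f['frame'][:,:,::-1])"
```

```text
t 6.8 tcp [0.5275 0.201  0.2544] yaw 49.45 tilt zx [0.001  0.0003] w 0.217 F [-1.1  0.2 -1.6] T [0.01 0.02 0.05]
shift shares total [-6.81  7.02  0.11] j [ 0.23 -0.09  1.75  0.    1.48 -0.63]
rows 8 each [-0.851  0.878  0.014]
turn shares total [ 0.01 -0.01 -2.05]
```

View pics/w4.png

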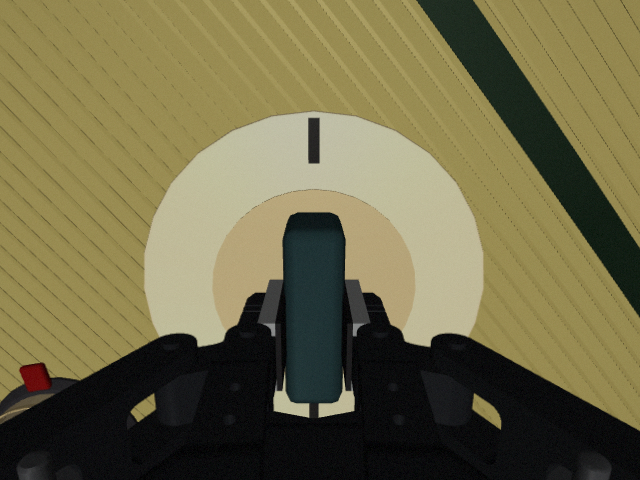

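View pics/s4.png

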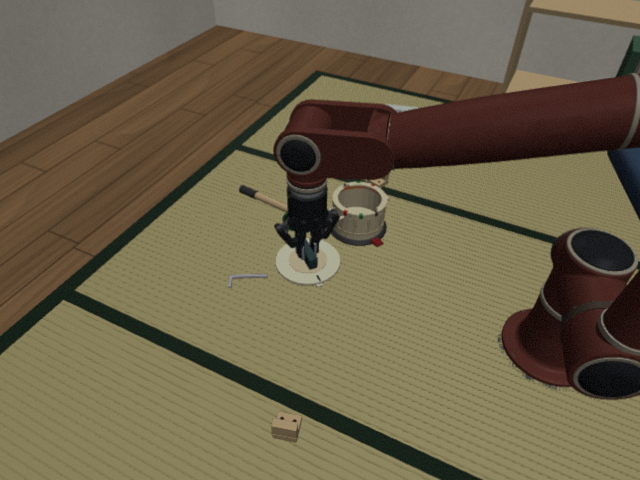

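The lid is held level, with its mark at (314,140) and its axis near column 314. Next I'll measure the lid relative to the tool.

```bash
cat > lidtool.py <<'E'
from h import *
import sys
s,f=pickle.load(open(sys.argv[1]+".pkl","rb"));im=f["frame"].astype(int)
W=cloud(s,f).reshape(-1,3);T=np.linalg.inv(T_tool(s));P=W@T[:3,:3].T+T[:3,3];P=P.reshape(480,640,3)
# flange: tool z about +0.024
z=P[...,2];rr=np.hypot(P[...,0],P[...,1])
bright=im.min(-1)>110
m=(z>.015)&(z<.04)&(rr<.085)&(im.max(-1)>100)
q=P[m];A=np.c_[q[:,:2],np.ones(len(q))];co=np.linalg.lstsq(A,q[:,2],rcond=None)[0]
print("plane tilt deg",np.degrees(co[:2]).round(2),"z at axis",co[2].round(4))
cs,_=cv2.findContours(m.astype(np.uint8),cv2.RETR_EXTERNAL,cv2.CHAIN_APPROX_NONE);k=max(cs,key=len)[:,0]
o=f["hand_eye"][:3,3];pp=cv2.undistortPoints(k.astype(float).reshape(-1,1,2),f["K"],np.array([f["k1"],0,0,0.]))[:,0]
d=np.c_[pp,np.ones(len(pp))]@f["hand_eye"][:3,:3].T;Q=o+d*((co[2]-o[2])/d[:,2])[:,None]
Q=Q[(Q[:,1]<1)&(np.hypot(Q[:,0],Q[:,1])>.062)]
for _ in range(6):
    c=circfit(Q);Q=Q[abs(np.hypot(Q[:,0]-c[0],Q[:,1]-c[1])-c[2])<.0015]
print("lid in tool",np.round(c,4),len(Q))
v,u=np.mgrid[0:480,0:640]
mk=(im.max(-1)<70)&(u>290)&(u<340)&(v>100)&(v<175)
pu=cv2.undistortPoints(np.stack([u[mk],v[mk]],-1).astype(float).reshape(-1,1,2),f["K"],np.array([f["k1"],0,0,0.]))[:,0]
d=np.c_[pu,np.ones(len(pu))]@f["hand_eye"][:3,:3].T;M=(o+d*((co[2]-o[2])/d[:,2])[:,None]).mean(0)
print("mark",M.round(4),"ang from tool y deg",np.degrees(np.arctan2(M[0]-c[0],M[1]-c[1])).round(2))
E
python3 lidtool.py w4
```

```text
plane tilt deg [ 0.07 -0.13] z at axis 0.0274
lid in tool [-0.0001 -0.0018  0.0667] 605
mark [ 0.     -0.0584  0.0274] ang from tool y deg 179.92
```

```bash
python3 -c "
from h import *
go([.5646,-.1878,.25],59.7,n=12)"
```

```text
t 6.9 tcp [0.5263 0.2007 0.2514] yaw 49.44 tilt zx [-0.0041 -0.001 ] w 0.219 F [-0.1  0.7 -1.1] T [-0.   -0.03 -0.  ]
shift shares total [-6.76  7.04  0.04] j [ 0.23 -0.09  1.75 -0.    1.48 -0.63]
rows 12 each [-0.563  0.587  0.003]
turn shares total [-0.03  0.04 -2.05]
```

Emit:
carry_out([
  [[0, 0, 0, -0.3, 0.32, 0, -1], [0, 0, 0, -0.6, 0.62, 0, -1], [0, 0, 0, -0.65, 0.68, 0, -1], [0, 0, 0, -0.65, 0.68, 0, -1], [0, 0, 0, -0.65, 0.68, 0, -1], [0, 0, 0, -0.65, 0.68, 0, -1], [0, 0, 0, -0.65, 0.68, 0, -1], [0, 0, 0, -0.65, 0.68, 0, -1]],
])

```text
time: 7.57
tool_pos: [0.5539, -0.0769, 0.2509]
tool_rot: [-0.002, 0.908, 0.418, -0.002]
contact_force: [0.1, -0.3, -2.1]
gripper_width: 0.221
```

Emit:
carry_out([
  [[0, 0, 0, -0.65, 0.68, 0, -1], [0, 0, 0, -0.65, 0.67, 0, -1], [0, 0, 0, -0.43, 0.45, 0, -1], [0, 0, 0, -0.23, 0.22, 0, -1], [0, 0, -1, 0, 0, 0, -1], [0, 0, -1, 0, 0, 0, -1], [0, 0, 0, 0, 0, 0, -1], [0, 0, 0, 0, 0, 0, -1]],
])

```text
time: 8.23
tool_pos: [0.5651, -0.1867, 0.2521]
tool_rot: [-0.001, 0.869, 0.495, -0.001]
contact_force: [0.9, -0.2, -2.0]
gripper_width: 0.218
```

```bash
python3 -c "
from h import *
go([.5646,-.1878,.17],59.7)
for n in('wrist','scene','side'):
  s,f=snap(n,n+'5');cv2.imwrite('pics/'+n+'5.png',f['frame'][:,:,::-1])
go([.5646,-.1878,.17],59.7)
"; python3 lidtool.py wrist5
```

```text
t 8.23 tcp [ 0.5651 -0.1867  0.2521] yaw 59.35 tilt zx [-0.0028  0.0016] w 0.218 F [ 0.9 -0.2 -2. ] T [ 0.02 -0.    0.05]
shift shares total [-0.03  0.01  2.05] j [-0.44 -0.02  1.68  0.    1.48 -1.48]
rows 3 each [-0.01   0.003  0.684]
turn shares total [-0.04  0.   -0.07]
t 8.38 tcp [ 0.5655 -0.1869  0.2533] yaw 59.42 tilt zx [-0.0011  0.0006] w 0.216 F [ 0.8  0.6 -0.7] T [ 0.01 -0.02  0.04]
shift shares total [-0.03 -0.01  2.08] j [-0.44 -0.02  1.68  0.    1.48 -1.48]
rows 3 each [-0.011 -0.002  0.694]
turn shares total [-0.01  0.   -0.06]
plane tilt deg [ 0.06 -0.13] z at axis 0.0274
lid in tool [-0.0002 -0.0017  0.0667] 604
mark [ 0.0003 -0.0614  0.0274] ang from tool y deg 179.55
```

View pics/wrist5.png

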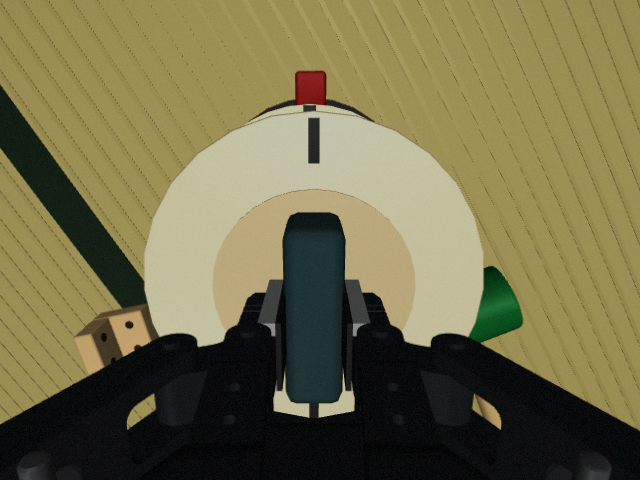

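View pics/side5.png

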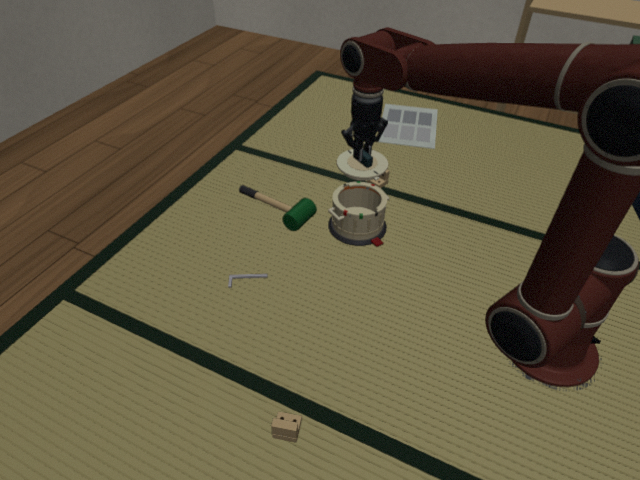

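```bash
python3 - <<'E'
from h import *
s,f=pickle.load(open("wrist5.pkl","rb"));im=f["frame"]
crop(f,230,60,400,140,4,"w5c.png")
P=rays(s,f,[(309.3,107.5)],.105);print(P, Rq(s["tool_rot"]).inv().apply(P-s["tool_pos"]))
for n in("scene5","side5"):
    s,f=pickle.load(open(n+".pkl","rb"));W=cloud(s,f).reshape(-1,3);z0=s["tool_pos"][2]-.0274
    m=(abs(W[:,2]-z0)<.008)&(np.hypot(W[:,0]-.565,W[:,1]+.187)<.085)&(f["frame"].reshape(-1,3).max(1)>90)
    cs,_=cv2.findContours(m.reshape(480,640).astype(np.uint8),cv2.RETR_EXTERNAL,cv2.CHAIN_APPROX_NONE);P=rays(s,f,max(cs,key=len)[:,0],z0)
    for _ in range(6):
        c=circfit(P);P=P[abs(np.hypot(P[:,0]-c[0],P[:,1]-c[1])-c[2])<.003]
    print(n,np.round(c,4),len(P),np.median(W[m][:,2]),z0)
E
```

```text
[[ 0.50021147 -0.15151802  0.105     ]] [[-0.00274946 -0.07325862  0.14733713]]
scene5 [ 0.5709 -0.1812  0.0586] 20 0.2237742406961048 0.22508616112253857
side5 [ 0.5593 -0.176   0.0608] 6 0.2241338591514987 0.22553340651168383
```

View pics/w5c.png

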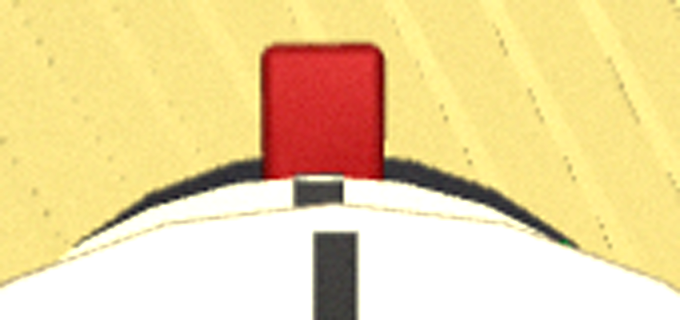

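Emit:
carry_out([
  [[0, 0, -0.06, -0.05, 0.01, 0.3, -1], [0, 0, 0, 0, 0, 0.5, -1], [0, 0, 0, 0, 0, 0.5, -1], [0, 0, 0, 0, 0, 0.5, -1], [0, 0, 0, 0, 0, 0.3, -1], [0, 0, 0, 0, 0, 0.1, -1], [0, 0, 0, 0, 0, 0, -1], [0, 0, 0, 0, 0, 0, -1]],
])

```text
time: 9.05
tool_pos: [0.5654, -0.1896, 0.1666]
tool_rot: [0.0, 0.867, 0.498, 0.0]
contact_force: [-0.6, 0.0, -1.0]
gripper_width: 0.215
```

```bash
python3 -c "
from h import *
go([.5646,-.1878,.139],59.7)
for n in('wrist','scene','side'):
  s,f=snap(n,n+'6');cv2.imwrite('pics/'+n+'6.png',f['frame'][:,:,::-1])
  if n=='wrist': crop(f,150,60,490,300,2,'w6c.png')
  if n=='scene': crop(f,200,100,310,265,5,'sc6c.png')
  if n=='side': crop(f,310,120,410,260,5,'si6c.png')
"; python3 lidtool.py wrist6
```

```text
t 9.05 tcp [ 0.5654 -0.1896  0.1666] yaw 59.75 tilt zx [ 0.0009 -0.0004] w 0.215 F [-0.6  0.  -1. ] T [ 0.08 -0.    0.04]
shift shares total [ 0.03 -0.04  0.69] j [-0.45  0.05  1.76 -0.    1.33 -1.49]
rows 1 each [ 0.028 -0.042  0.691]
turn shares total [ 0.01 -0.    0.01]
plane tilt deg [ 0.06 -0.13] z at axis 0.0274
lid in tool [-0.0002 -0.0017  0.0667] 605
mark [-0.0001 -0.0606  0.0274] ang from tool y deg 179.94
```

View pics/wrist6.png

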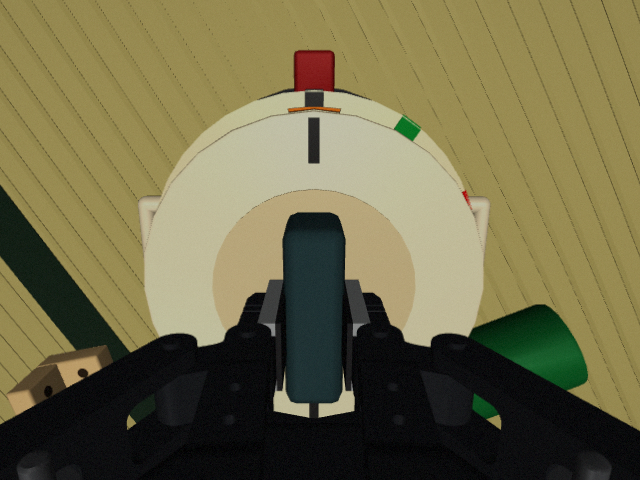

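View pics/si6c.png

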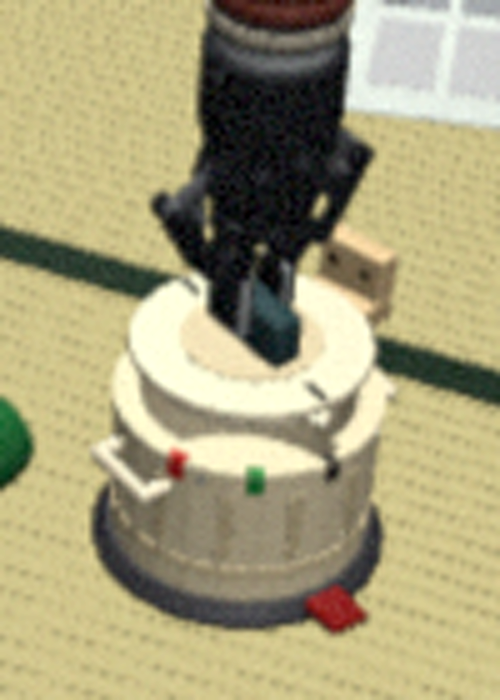

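View pics/sc6c.png

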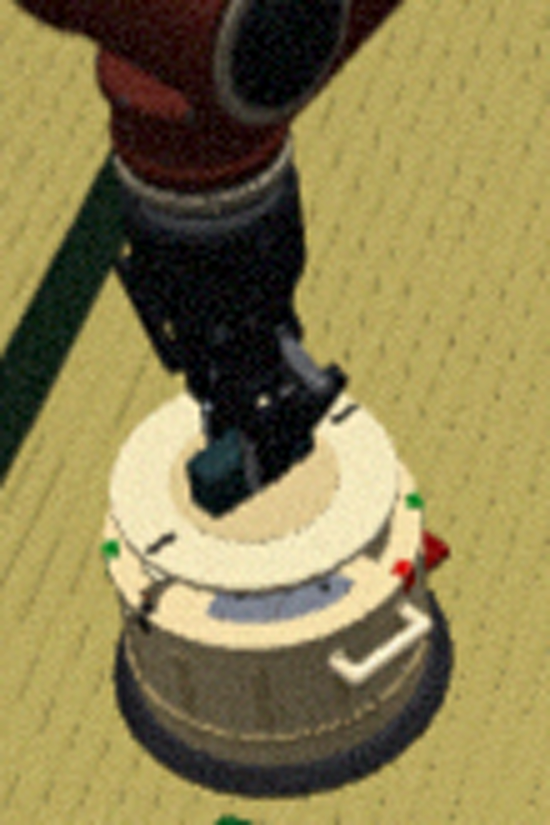

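Alignment looks good: the notch mark (314,99), the lid mark (314,140) and the foot tab (314,70) are all in column 314. Next I'll check the offset along tool y.

```bash
python3 - <<'E'
from h import *
s,f=pickle.load(open("wrist6.pkl","rb"))
P=rays(s,f,[(314,98.5),(314,91.5)],.105);print(Rq(s["tool_rot"]).inv().apply(P-s["tool_pos"]).round(4))
# outer edge of the rim, upper arc
T=np.linalg.inv(T_tool(s));W=cloud(s,f);m=(abs(W[...,2]-.105)<.006)
cs,_=cv2.findContours(m.astype(np.uint8),cv2.RETR_EXTERNAL,cv2.CHAIN_APPROX_NONE)
for k in sorted(cs,key=len)[-2:]:
    Q=rays(s,f,k[:,0],.105)@T[:3,:3].T+T[:3,3];r=np.hypot(Q[:,0],Q[:,1]+.001);Q=Q[(r>.073)&(r<.079)&(Q[:,1]<-.02)]
    if len(Q)<30: continue
    for _ in range(5):
        # fixed radius .076
        from scipy.optimize import least_squares
        c=least_squares(lambda p:np.hypot(Q[:,0]-p[0],Q[:,1]-p[1])-.076,[0,0]).x
        Q=Q[abs(np.hypot(Q[:,0]-c[0],Q[:,1]-c[1])-.076)<.0015]
    print("caddy axis in tool",c.round(4),len(Q))
E
```

```text
[[ 0.0001 -0.0744  0.0616]
 [ 0.0001 -0.0772  0.0616]]
caddy axis in tool [ 0.0001 -0.0018] 423
```

The caddy axis and the lid axis agree within 0.3 mm in the tool frame, so I can lower straight down.

Emit:
carry_out([
  [[0, 0, 0, 0, 0, 0.15, -1], [0, 0, 0, 0, 0, 0.15, -1], [0, 0, 0, 0, 0, 0.12, -1], [0, 0, 0, 0, 0, 0.1, -1], [0, 0, 0, 0, 0, 0.08, -1], [0, 0, 0, 0, 0, 0, -1]],
])

```text
time: 9.7
tool_pos: [0.5644, -0.1891, 0.1406]
tool_rot: [-0.001, 0.867, 0.498, -0.001]
contact_force: [0.7, -0.6, -2.4]
gripper_width: 0.218
```

```bash
python3 -c "
from h import *
go([.5654,-.1896,.138],59.7)"
```

```text
t 9.7 tcp [ 0.5644 -0.1891  0.1406] yaw 59.75 tilt zx [-0.002  0.001] w 0.218 F [ 0.7 -0.6 -2.4] T [-0.02  0.03 -0.07]
shift shares total [0.   0.03 0.06] j [-0.45  0.08  1.78  0.    1.29 -1.49]
rows 1 each [0.003 0.028 0.065]
turn shares total [-0.03  0.    0.01]
```

Emit:
carry_out([
  [[0, 0, 0, 0, 0, 0.05, -1], [0, 0, 0, 0, 0, 0.03, -1], [0, 0, 0, 0, 0, 0, -1], [0, 0, 0, 0, 0, 0, -1]],
])

```text
time: 10.03
tool_pos: [0.5653, -0.1896, 0.1393]
tool_rot: [0.0, 0.867, 0.498, 0.0]
contact_force: [-1.1, 0.5, 0.1]
gripper_width: 0.219
```

```bash
python3 -c "
from h import *
go([.5654,-.1896,.138],59.7)
s,f=snap('wrist','w7');cv2.imwrite('pics/w7.png',f['frame'][:,:,::-1])
s,f=snap('side','s7');crop(f,310,120,410,260,5,'s7.png');s,f=snap('scene','sc7');crop(f,200,100,310,265,5,'sc7.png')
"
```

```text
t 10.03 tcp [ 0.5653 -0.1896  0.1393] yaw 59.75 tilt zx [ 0.0007 -0.0003] w 0.219 F [-1.1  0.5  0.1] T [0.06 0.07 0.05]
shift shares total [0.   0.   0.03] j [-0.45  0.08  1.78  0.    1.29 -1.49]
rows 1 each [0.001 0.003 0.032]
turn shares total [ 0.01 -0.    0.01]
```

View pics/w7.png

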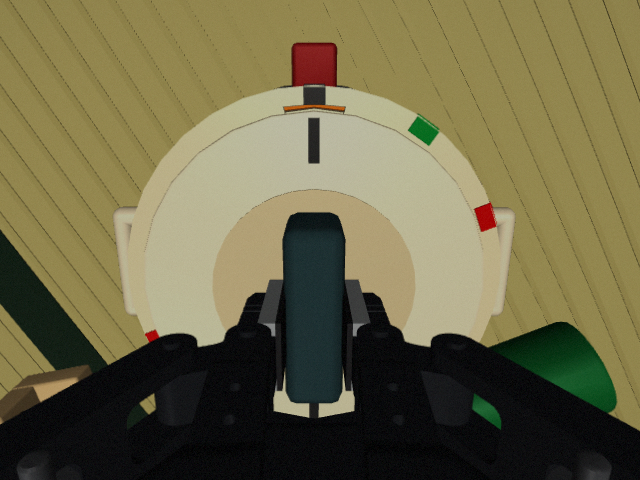

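View pics/s7.png

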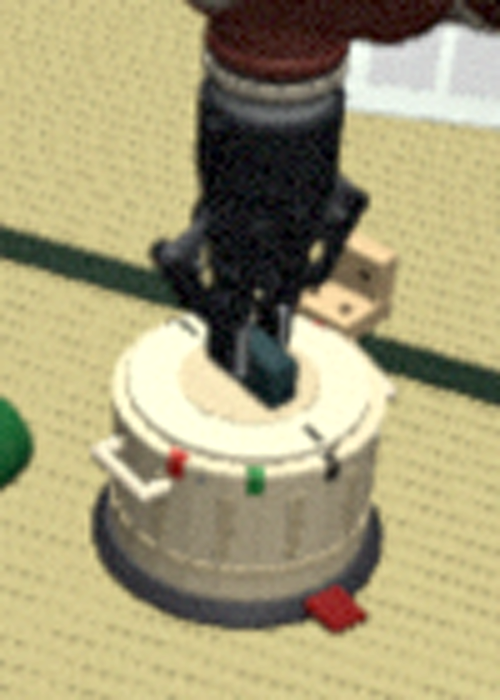

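It is nearly flat, and the lid's weight seems to be coming off the wrist. I'll press a little further to confirm contact.

Emit:
carry_out([
  [[0, 0, 0, 0, 0, 0.03, -1], [0, 0, 0, 0, 0, 0.03, -1], [0, 0, 0, 0, 0, 0, -1], [0, 0, 0, 0, 0, 0, -1]],
])

```text
time: 10.52
tool_pos: [0.5653, -0.1896, 0.1392]
tool_rot: [0.0, 0.867, 0.498, -0.0]
contact_force: [-7.2, 3.4, 11.2]
gripper_width: 0.22
```

```bash
python3 -c "
from h import *
go([.5654,-.1896,.138],59.7)"
```

```text
t 10.52 tcp [ 0.5653 -0.1896  0.1392] yaw 59.76 tilt zx [ 0.0001 -0.0003] w 0.22 F [-7.2  3.4 11.2] T [0.44 1.03 0.02]
shift shares total [0.   0.   0.03] j [-0.45  0.08  1.78 -0.    1.29 -1.49]
rows 1 each [0.001 0.002 0.03 ]
turn shares total [0.   0.   0.01]
```

Seated: z holds at 0.1392 with an 11 N reaction. I'll ease the push slightly, then turn clockwise (+z of the tool).

Emit:
carry_out([
  [[0, 0, 0, 0, 0, -0.03, -1], [0, 0, 0.4, 0, 0, 0, -1], [0, 0, 0.6, 0, 0, 0, -1], [0, 0, 0.6, 0, 0, 0, -1], [0, 0, 0.6, 0, 0, 0, -1], [0, 0, 0.6, 0, 0, 0, -1], [0, 0, 0.6, 0, 0, 0, -1], [0, 0, 0, 0, 0, 0, -1]],
])

```text
time: 11.18
tool_pos: [0.5657, -0.1904, 0.1393]
tool_rot: [0.001, 0.931, 0.364, 0.0]
contact_force: [-2.9, -1.3, 5.8]
gripper_width: 0.217
```

```bash
python3 -c "
from h import *
go([.5654,-.1896,.138],25.7)"
```

```text
t 11.18 tcp [ 0.5657 -0.1904  0.1393] yaw 42.69 tilt zx [ 0.0018 -0.0023] w 0.217 F [-2.9 -1.3  5.8] T [-0.18  0.32 -0.04]
shift shares total [ 0.01 -0.02  0.03] j [-0.45  0.08  1.78 -0.    1.28 -1.19]
rows 1 each [ 0.007 -0.02   0.031]
turn shares total [ 0.03 -0.    3.4 ]
```

Emit:
carry_out([
  [[0, 0, 0.6, 0, 0, 0, -1], [0, 0, 0.6, 0, 0, 0, -1], [0, 0, 0.6, 0, 0, 0, -1], [0, 0, 0.6, 0, 0, 0, -1], [0, 0, 0.4, 0, 0, 0, -1], [0, 0, 0, 0, 0, 0, -1], [0, 0, 0, 0, 0, 0, -1]],
])

```text
time: 11.77
tool_pos: [0.5655, -0.1906, 0.1393]
tool_rot: [0.001, 0.969, 0.249, 0.0]
contact_force: [-2.6, -1.9, 5.5]
gripper_width: 0.218
```

```bash
python3 -c "
from h import *
go([.5654,-.1896,.138],25.7)
s,f=snap('wrist','w8');cv2.imwrite('pics/w8.png',f['frame'][:,:,::-1])
s,f=snap('side','s8');crop(f,310,120,410,260,5,'s8.png');s,f=snap('scene','sc8');crop(f,200,100,310,265,5,'sc8.png')
"; python3 lidtool.py w8
```

```text
t 11.77 tcp [ 0.5655 -0.1906  0.1393] yaw 28.79 tilt zx [ 0.0011 -0.0027] w 0.218 F [-2.6 -1.9  5.5] T [-0.27  0.48  0.22]
shift shares total [ 0.01 -0.02  0.03] j [-0.45  0.08  1.78 -0.    1.28 -0.95]
rows 1 each [ 0.01  -0.023  0.031]
turn shares total [0.03 0.   0.62]
plane tilt deg [-0.15 -1.68] z at axis 0.0279
lid in tool [-0.0002 -0.0051  0.0728] 428
mark [ 0.0001 -0.0584  0.0279] ang from tool y deg 179.67
```

View pics/w8.png

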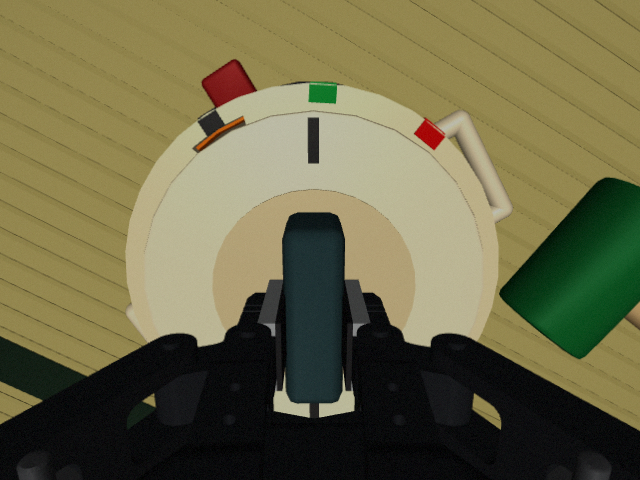

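View pics/s8.png

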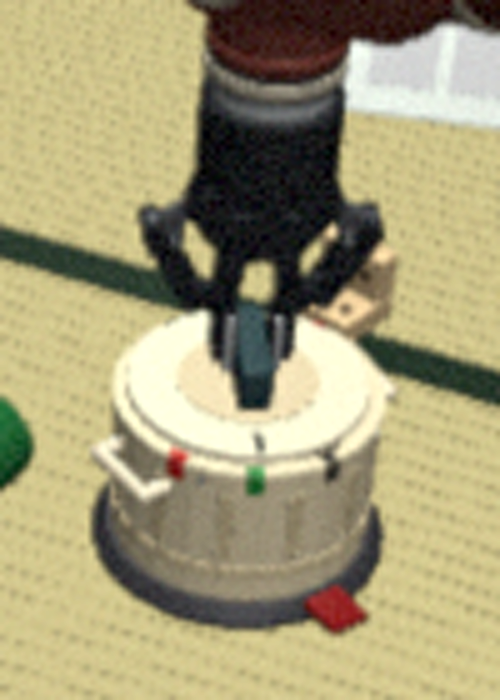

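The lid turned with the knob. The green mark is at (323,93) against the lid mark at column 314, so about 3° remain.

Emit:
carry_out([
  [[0, 0, 0.3, 0, 0, 0, -1], [0, 0, 0.32, 0, 0, 0, -1], [0, 0, 0, 0, 0, 0, -1], [0, 0, 0, 0, 0, 0, -1], [0, 0, 0, 0, 0, 0, -1], [0, 0, 0, 0, 0, 0, -1]],
])

```text
time: 12.42
tool_pos: [0.5654, -0.1906, 0.1392]
tool_rot: [0.001, 0.975, 0.222, 0.0]
contact_force: [-3.9, -2.0, 5.8]
gripper_width: 0.22
```

```bash
python3 - <<'E'
from h import *
go([.5654,-.1896,.138],25.7)
s,f=snap('wrist','w9');cv2.imwrite('pics/w9.png',f['frame'][:,:,::-1])
im=f["frame"].astype(int);r,g,b=im[...,0],im[...,1],im[...,2]
v,u=np.mgrid[0:480,0:640]
mk=(g>1.4*r)&(g>1.4*b)&(g>40)&(v<130)&(u<420)
print("green px",u[mk].mean(),v[mk].mean(),mk.sum())
P=rays(s,f,np.c_[u[mk],v[mk]],.105);t=Rq(s["tool_rot"]).inv().apply(P-s["tool_pos"]).mean(0);print("tool",t.round(4))
p=P.mean(0)
# rim outer arc -> caddy axis
T=np.linalg.inv(T_tool(s));W=cloud(s,f)
m=(W[...,2]>.097)&(W[...,2]<.12)&(np.hypot(W[...,0]-.5645,W[...,1]+.189)<.09)
cs,_=cv2.findContours(m.astype(np.uint8),cv2.RETR_EXTERNAL,cv2.CHAIN_APPROX_NONE);k=max(cs,key=len)
from scipy.optimize import least_squares
Q=rays(s,f,k[:,0],.105)@T[:3,:3].T+T[:3,3];r=np.hypot(Q[:,0],Q[:,1]+.001);Q=Q[(r>.072)&(r<.08)&(Q[:,1]<-.02)]
for _ in range(5):
    c=least_squares(lambda p:np.hypot(Q[:,0]-p[0],Q[:,1]-p[1])-.076,[0,0]).x
    Q=Q[abs(np.hypot(Q[:,0]-c[0],Q[:,1]-c[1])-.076)<.0015]
print("caddy axis in tool",c.round(4),len(Q),"green off lid x deg",np.degrees(np.arctan2(t[0]-c[0],-(t[1]-c[1]))).round(2))
for n in('scene','side'):
    s,f=snap(n,n+'9');crop(f,*((200,100,310,265) if n=='scene' else (310,120,410,260)),5,n+'9.png')
E
```

```text
t 12.42 tcp [ 0.5654 -0.1906  0.1392] yaw 25.71 tilt zx [ 0.0009 -0.0028] w 0.22 F [-3.9 -2.   5.8] T [-0.25  0.52  0.26]
shift shares total [ 0.01 -0.02  0.03] j [-0.45  0.08  1.78 -0.    1.28 -0.9 ]
rows 1 each [ 0.011 -0.023  0.03 ]
turn shares total [0.03 0.01 0.  ]
green px 311.65674255691766 92.23117338003503 571
tool [-0.0003 -0.0752  0.034 ]
caddy axis in tool [-0.0005 -0.0026] 475 green off lid x deg 0.12
```

View pics/w9.png

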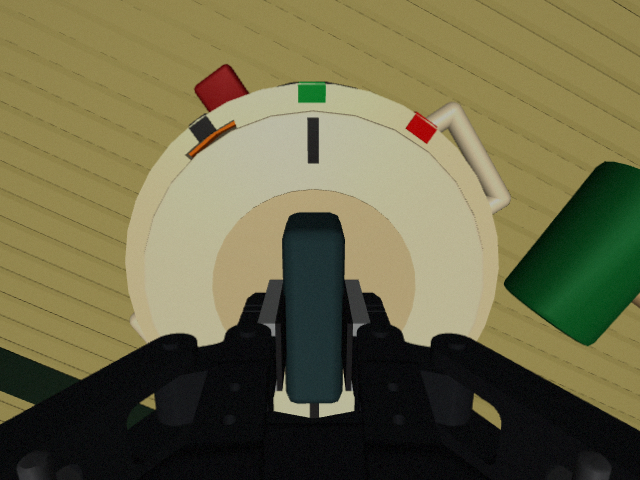

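View pics/scene9.png

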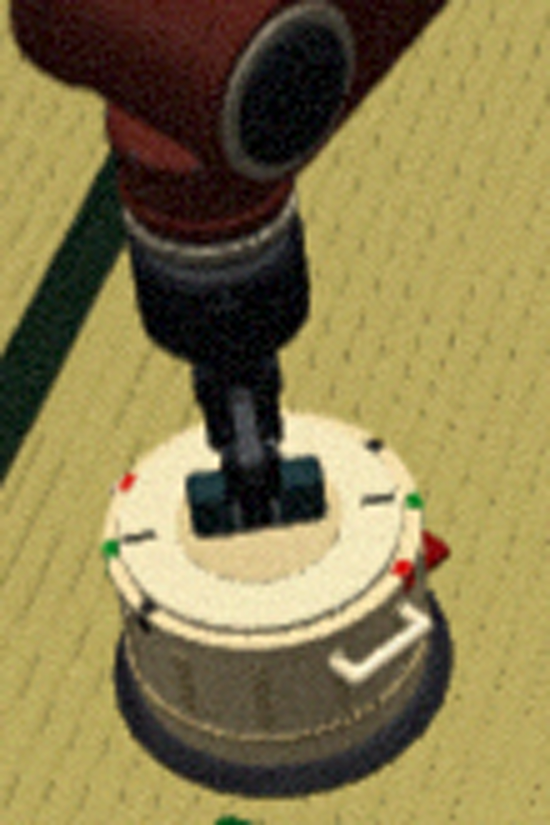

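View pics/side9.png

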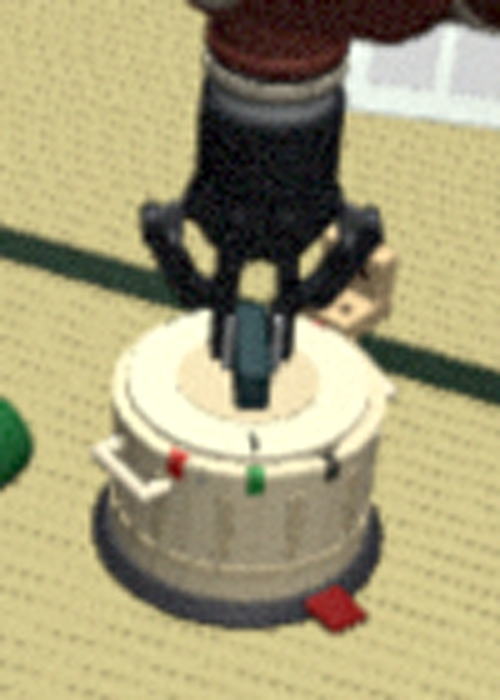

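Green is at (312,92) and the lid mark at column 313.5, in line. The flange is flat in both outside views. I'll do a short hold to check that it stays steady, then hand in.

Emit:
carry_out([
  [[0, 0, 0, 0, 0, 0, -1], [0, 0, 0, 0, 0, 0, -1], [0, 0, 0, 0, 0, 0, -1], [0, 0, 0, 0, 0, 0, -1], [0, 0, 0, 0, 0, 0, -1], [0, 0, 0, 0, 0, 0, -1], [0, 0, 0, 0, 0, 0, -1], [0, 0, 0, 0, 0, 0, -1]],
])

```text
time: 13.23
tool_pos: [0.5654, -0.1906, 0.1392]
tool_rot: [0.001, 0.975, 0.222, 0.0]
contact_force: [-3.9, -2.5, 5.3]
gripper_width: 0.221
```

```bash
python3 - <<'E'
from h import *
go([.5654,-.1896,.138],25.7)
from plant import ticket
print(ticket.job_done())
E
```

```text
t 13.23 tcp [ 0.5654 -0.1906  0.1392] yaw 25.71 tilt zx [ 0.0008 -0.0028] w 0.221 F [-3.9 -2.5  5.3] T [-0.27  0.44  0.29]
shift shares total [ 0.01 -0.02  0.03] j [-0.45  0.08  1.78 -0.    1.28 -0.9 ]
rows 1 each [ 0.011 -0.023  0.031]
turn shares total [0.03 0.01 0.  ]
the job is handed in; nothing more can be done
None
```

The lid is on the caddy, turned clockwise to the green half-way marks, and still gripped there. I handed the job in at 13.2 s.

**Seating:** the lugs dropped through the notches without resistance. The flange then sat flat on the collar and pushed back with 11 N when I pressed to check.

**Turn:** I turned it 34°. In the wrist picture the green mark was within about 0.2° of the knob's line, and the scene and side pictures agree. It was not turned on towards the red marks.

**Hold:** over the final hold (about 0.7 s) the tool stayed at the same position and angle. The wrist read a spring torque of about 0.26–0.29 N m (0.26 expected at half-way) and a light downward push of about 5 N.

**What disagreed:**
- **Camera positions:** the cameras differed by about 2 mm on where the caddy and lid were. I settled that by lining up the lid with the caddy in the wrist picture.
- **Grip height:** the fingertips touched the flange when closing, so the grip is about 4 mm higher on the knob than planned. It has held without slipping.
- **Lid position after turning:** my last fit of the lid's own centre was unreliable, because the rim merged with the flange in the picture. I judged the final angle from the marks and the tool's angle instead.

The arm did not go near the mallet, the hex key or the corner blocks. I did not measure their positions again at the end.

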